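# Show the face of the batch stamp

### The job

Turn the red clamp knob of the stamp dock anticlockwise until its two jaws stand well clear of the stamp, draw the batch stamp up out of the dock, and tip it over by about half a right angle (45 degrees), to whichever side suits you, so that its rubber face comes into view to be checked for dirt. Keep hold of the stamp and finish holding it still like that, well above the worktop and everything on it; leave the ink pad, the jar and the marker where they are.

Things in the scene. Friction and masses are not known exactly. Their poses are not given: they have to be found in the camera images.
- dock: fixed stamp dock: aluminium plate 90 x 250 x 10 mm on the worktop, long side along its y (-75 to +175 mm). Origin: underside, straight below the middle of the stamp's pocket; z up. Pocket: floor 10 mm above the worktop, 29 x 59 mm inside, grey walls 13 mm high. A blue gear housing 74 x 60 mm, top 50 mm above the worktop, carries the red knob at y = +125 mm
- jaw_tip (a point): tongue tip of the steel jaw at the knob's end of the pocket, 49 mm above the worktop (top of the jaw); it lies 20 mm from the pocket's middle when clamped, 32 mm when open. The other jaw mirrors it. The jaws are 20 mm wide, reach out to 46 mm (58 open) and clamped lap 8 mm over either end of the stamp's red base, so that it cannot be lifted
- clamp_knob (a joint): clamp knob turning about a vertical axis: 0 = clamped, 1.4 rad = stop, fully open; grows anticlockwise seen from above. Its jaws move apart with it (8.6 mm each per rad) and come clear of its red base at about 0.95 rad; open it further than that, to 1.1 rad or more. Light friction (0.06 N m), no spring: it stays where left
- knob_grip (a point): point on the knob's axis at a good height to grip it, 80 mm above the worktop and 125 mm from the dock's origin along the dock's +y. The grip is a red upright wing 50 mm long, 12 mm thick, 32 mm high (62 to 94 mm above the worktop); this frame's z is up, its x lies along the wing, its y across it, and it turns with the knob
- stamp: batch stamp, 88 mm tall, 0.07 kg: red base 26 x 56 mm (x, y), 31 mm high, with the black rubber face under it, and above it a round turned wooden handle at most 30 mm thick. Origin: middle of the rubber face (underside); its z points up through the handle, so the face looks along -z. At the start it stands in the dock's pocket, 10 mm above the worktop, long side along the dock's y
- stamp_handle (a point): point on the stamp's axis in its wooden handle, 68 mm above its rubber face: the place to grip it; same axes as the stamp
- ink_pad: black ink pad with a red field, 70 x 101 x 18 mm, lying beside the dock; bystander, origin at its underside
- jar: closed jar with a dark lid and a red-white label, 86 mm thick, 93 mm high, standing beside the knob's end of the dock; bystander, origin at its underside
- marker: white marker with a red cap, 125 mm long, 16 mm thick, lying between the dock and the robot; bystander, origin at its underside
Not all that is in view belongs to the job. There is more than one size of the stamp; the one meant has the size given above.

How it is judged:
By the outcome, as a careful person would: the job done as asked, in the order asked, and still so for the second after the job is handed in, while the arm keeps its last pose, push and grip.
It also fails if it takes over 51 s, if anything falls off the work surface, if the arm or the gripper's body presses on something with over 40 N, if the wrist force passes 120 N, or if a joint passes its speed limit or range.

### The arm

A 6-joint arm with a two-finger parallel gripper is mounted at the origin on a cart in front of the work surface, level with it; the furniture and walls round the work are solid. World frame = base frame: x ahead of the robot, y to its left, z up, the work surface at z = 0. Lengths are in m, angles in rad, forces in N, time in s.
With the tool pointing down it reaches from about 0.275 to 1 m from the base axis. Payload 8.4 kg.
Tool frame: the origin (TCP) lies at the very end of the fingers, on their centre line; the grasp point (between the pads) lies 19 mm behind it (bot.grip_point_offset is the distance from the TCP to the grasp point, in m); z points along the fingers, y is the line along which they close (so a half turn about z gives the same grasp; the last joint's range is limited). The gripper opens to 85 mm and grips with 20 to 120 N. Pads are 22 mm wide; open, the fingers measure 114 mm over their backs; the gripper's body (76 mm by 85 mm) begins 54 mm behind the grasp point. The pads swing forward as they close: fully open they stand 13 mm farther back than shut.
Start: joints at [-1.29, 0.353, 1.633, -0, 1.155, -0.002], TCP at [0.174, -0.6, 0.231] pointing down, gripper open.
Joint ranges: [-2.63, 2.63], [-0.92, 2.1], [0.06, 2.66], [-1.3, 4.44], [0, 2.69], [-3.02, 3.02]. Speed limits (rad/s): [2.22, 2.22, 2.79, 3.14, 3.14, 3.14].

### API

Orientations are given as a unit quaternion [x, y, z, w].
In Python, from workcell import bot gives the robot as it stands.
- The arm moves only by the tool creep_tool, called after "Call:" as name(argument=value, ...) on one line, values as JSON. Schema: {"type":"object","properties":{"steps":{"type":"array","items":{"type":"number"},"minItems":5,"maxItems":40},"clamp_n":{"type":"number"},"only":{"type":"string"},"quiet":{"type":"boolean"},"lines":{"type":"string"}},"required":["steps"],"additionalProperties":false}. steps is one flat list of numbers that holds 1 to 8 rows one after another, with no inner brackets; each row has 5 numbers: dx, dy, dz in shares of 0.2 m (1.0 is 0.2 m), then a turn about the tool's z in a scale on which 1.0 is 2 rad, then the finger opening in m; each row shifts and turns the commanded pose from where the row before left it, along the tool's axes as they then stand; what a row does not reach is not made up. A row lasts 1/12 s, in which the tool goes at most 0.0417 m and 0.125 rad, less where a joint would pass 70% of its speed; a pose out of reach is approached as far as the arm can. The fingers move at their own pace and stop on an object; clamp_n is the grip in N (left out, the last holds). Time passes only in rows, so rows that do not move let the fingers close. The tool returns the time, the measured TCP pose, the force, the opening and the grip force at its end. only (a regular expression) keeps the lines of the reply that match it, lines (a string "A,B") keeps lines A to B, and quiet returns only ok. Shift and turn numbers lie between -1 and 1, and a call with a number outside is refused. Input that does not fit is refused with a message, and nothing moves.
- bot.sense(): the state, without advancing time (a new reading comes with each control period).
- bot.read_camera(name): name is "scene" or "top"; returns a dict with "pixels" (400x640x3 uint8, red, green, blue), "fx", "fy", "cx", "cy" (pixels), "origin" and "rotation" of the camera in the world. Camera axes: x right, y up, looking along -z (the intrinsics and any distortion apply to the point x, -y, -z); pixel columns grow to the right and rows downward; lengths in m; the calibration is good to about 2 mm. A picture is of the moment at which its call begins. There is no depth.
- bot.job_done(): hands the job in; it is judged then, once.
Trained networks look in a picture, given as the dict that the camera call returned (one of the last four; its "shot" number tells which), for a name from the list of things; names that differ only in an ending like _2 or _b are one class to them, and where a whole thing is asked for, a point or a joint stands for the part that bears it (a point fixed in the world has none). Each returns a list of dicts, best first, with "score" (0 to 1); they miss things now and then, are a little off and sometimes report something else, mostly with a low value. They report only what shows in the picture. A call takes as long as a camera call. They do not tell look-alikes from the thing itself.
- bot.find_in(picture, thing): "point" ([column, row] in pixels, amid what is visible of it).
- bot.silhouettes(picture, thing): "pixels" (400x640 bool, what is visible of it) and "point" ([column, row] in pixels, amid what is visible of it).
The state is a dict: "time": time; "joint_pos": joint angles; "qvel": joint speeds; "effort": joint torques, N m; "position": TCP position; "ee_rot": TCP orientation; "wrist_force": force on the tool from outside, world axes, zero at the start; "ft_torque": the same for the moment, N m; "finger_gap": finger opening in m; "finger_force": force on a finger pad.
Only numpy, scipy, OpenCV 4.12 (cv2) and the standard library are available. Lean on these libraries where they do the work, as an engineer would, in place of code of your own. Each camera call takes 0.05 s, during which the arm holds its last target. There are 200 camera calls.

## Working session

There is one attempt and no reset: what is moved stays moved. The work goes in short steps, Python scripts to look and compute and a tool call to move; the robot and the scene stay as the last step left them, time stands still between calls to the robot, and variables do not carry over. Pictures are saved under pics/ and viewed, at most 10 in all, crops included, and the job is handed in when it is done.

```bash
mkdir -p pics; cat > h.py <<'E'
import numpy as np, cv2
from workcell import bot
def ray(c,p):
    d=np.array([(p[0]-c["cx"])/c["fx"],-(p[1]-c["cy"])/c["fy"],-1.0])
    d=np.array(c["rotation"])@d; return np.array(c["origin"]),d/np.linalg.norm(d)
def at_z(c,p,z):
    o,d=ray(c,p); return o+d*(z-o[2])/d[2]
def tri(rs):
    A=np.zeros((3,3));b=np.zeros(3)
    for o,d in rs:
        M=np.eye(3)-np.outer(d,d);A+=M;b+=M@o
    return np.linalg.solve(A,b)
def proj(c,X):
    q=np.array(c["rotation"]).T@(np.array(X)-np.array(c["origin"]))
    return np.array([c["cx"]+c["fx"]*q[0]/-q[2],c["cy"]-c["fy"]*q[1]/-q[2]])
E
python3 - <<'E'
from h import *
cs={}
for n in("top","scene"):
    c=bot.read_camera(n);cs[n]=c
    cv2.imwrite(f"pics/{n}0.png",c["pixels"][...,::-1])
    print(n,{k:(np.round(v,3).tolist() if k!='pixels' else 0) for k,v in c.items() if k not in("pixels",)})
    for t in("dock","jaw_tip","knob_grip","stamp","stamp_handle","ink_pad","jar","marker"):
        for r in bot.find_in(c,t)[:4]: print(n,t,np.round(r["point"],1),round(r["score"],2))
s=bot.sense();print(s)
E
```

```text
top {'fx': 384.655, 'fy': 384.655, 'cx': 319.251, 'cy': 198.112, 'origin': [0.487, 0.056, 0.926], 'rotation': [-0.032, 0.022, 0.708, -0.705], 'shot': 1}
top dock [303.9 197.3] 0.58
top jaw_tip [310.2 192. ] 0.49
top knob_grip [272.2 197.6] 0.48
top stamp [328.2 195.2] 0.73
top stamp [357.7 142.3] 0.44
top stamp [210.8 205.7] 0.34
top stamp_handle [359.3 145.3] 0.66
top stamp_handle [328.4 193.2] 0.64
top ink_pad [402.8 197.7] 0.73
top jar [211.5 207.3] 0.75
top jar [405.  197.3] 0.21
top marker [323.4 240.5] 0.65
scene {'fx': 485.43, 'fy': 485.43, 'cx': 325.198, 'cy': 200.34, 'origin': [-0.163, 0.54, 0.799], 'rotation': [-0.192, 0.377, 0.8, -0.426], 'shot': 2}
scene dock [295.5 225.5] 0.7
scene jaw_tip [310.9 213.9] 0.51
scene knob_grip [279.5 218.7] 0.62
scene stamp [320.  206.5] 0.92
scene stamp [317.1 175.6] 0.66
scene stamp_handle [321.2 179.2] 0.65
scene ink_pad [381.  194.4] 0.85
scene jar [224.3 253. ] 0.57
scene marker [337.9 249. ] 0.87
scene marker [324.4 209.3] 0.69
{'time': 0.9, 'joint_pos': array([-1.29040236e+00,  3.52979335e-01,  1.63339622e+00, -1.69075697e-05,
        1.15517643e+00, -2.37885604e-03]), 'qvel': array([-0.00056658,  0.00133201,  0.00088501, -0.00036407, -0.00149187,
        0.00222415]), 'effort': array([ 4.92133404e-03, -6.05148339e+01, -3.42436838e+01,  2.73715605e-04,
        1.16683394e-03,  2.37218927e-05]), 'position': array([ 0.17439859, -0.60018958,  0.2312955 ]), 'ee_rot': array([ 9.90021099e-01,  1.40919207e-01, -4.84185689e-06,  2.12109737e-05]), 'wrist_force': array([-0.11161009, -0.49181898, -0.35569421]), 'ft_torque': array([-0.02903969, -0.03823316,  0.01630158]), 'finger_force': 0.0, 'finger_gap': 0.0854203476187518}
```

View pics/top0.png

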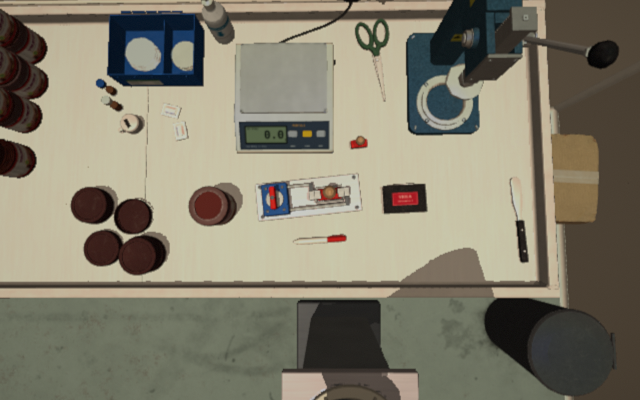

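View pics/scene0.png

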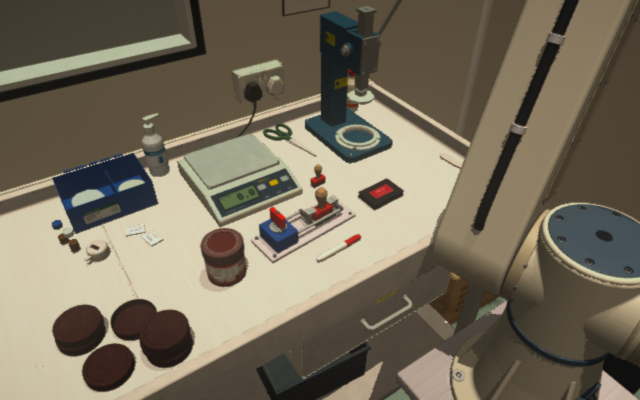

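The top view shows the docked stamp at about (328,193), the red wing at (272,197), the ink pad at (404,198), the jar at (211,206) and the marker at (320,240). The loose stamp at (359,143) is a smaller look-alike. The scene view shows the docked stamp at (321,205) and the knob at (279,218).

```bash
sed -i 's/np.array(c\["rotation"\])/R(c)/; s/R(c)\.T/R(c).T/' h.py; sed -i '2a from scipy.spatial.transform import Rotation as Ro\ndef R(c): return Ro.from_quat(c["rotation"]).as_matrix()' h.py
python3 - <<'E'
from h import *
S={}
for n in("top","scene"):
    c=bot.read_camera(n)
    S[n]=c
    im=c["pixels"]
    for t in("dock","knob_grip","stamp","stamp_handle","jar","jaw_tip"):
        for r in bot.silhouettes(c,t)[:3]:
            m=r["pixels"].astype(np.uint8)
            if m.sum()<4: continue
            rect=cv2.minAreaRect(np.argwhere(m)[:,::-1].astype(np.float32))
            print(n,t,round(r["score"],2),np.round(r["point"],1),m.sum(),np.round(rect[0],1),np.round(rect[1],1),round(rect[2],1))
            if t=="dock" and n=="top":
                print(" box@z=.01",[np.round(at_z(c,p,.01),3).tolist() for p in cv2.boxPoints(rect)])
    # red pixels around knob
    h=cv2.cvtColor(im,cv2.COLOR_RGB2HSV); red=((h[...,0]<8)|(h[...,0]>172))&(h[...,1]>150)&(h[...,2]>90)
    k,l,st,ce=cv2.connectedComponentsWithStats(red.astype(np.uint8))
    for i in range(1,k):
        if st[i,4]>15:
            rc=cv2.minAreaRect(np.argwhere(l==i)[:,::-1].astype(np.float32)); print(n,"red",np.round(ce[i],1),st[i,4],np.round(rc[1],1),round(rc[2],1))
    x0,y0=(240,160) if n=="top" else (240,160)
    crop=im[y0:y0+100,x0:x0+133,::-1]
    cv2.imwrite(f"pics/{n}1.png",cv2.resize(crop,None,fx=6,fy=6,interpolation=cv2.INTER_CUBIC))
E
```

```text
top dock 0.96 [304.  197.9] 3667 [308.1 197.2] [ 37.6 104.5] 84.0
 box@z=.01 [[0.592, 0.225, 0.01], [0.617, -0.024, 0.01], [0.527, -0.033, 0.01], [0.502, 0.215, 0.01]]
top knob_grip 0.51 [273.5 197.2] 175 [273.  198.5] [23.  8.] 90.0
top knob_grip 0.16 [318.  239.4] 291 [320. 240.] [ 6.2 50.2] 85.9
top stamp 0.71 [272.9 197.7] 160 [272.9 198. ] [22.5  7.1] 84.8
top stamp 0.59 [326.7 195.4] 235 [330. 193.] [22. 14.] -0.0
top stamp 0.49 [357.9 143.5] 154 [359.  142.5] [11. 16.] 90.0
top stamp_handle 0.68 [327.8 191.2] 204 [329.5 192.5] [13. 17.] 90.0
top stamp_handle 0.49 [358.3 146.7] 192 [358.5 142.5] [13. 17.] 90.0
top jar 0.62 [212.  207.3] 1491 [212.5 206. ] [38. 47.] 90.0
top red [357.8 144.1] 77 [ 6.9 15.8] 82.9
top red [272.2 197.5] 102 [21.4  5.2] 84.3
top red [322.4 195.2] 40 [ 8. 10.] -0.0
top red [404.6 198.3] 337 [13.3 26.2] 87.0
top red [335.8 196.4] 26 [5. 7.] 90.0
top red [336.2 238.2] 94 [ 5.4 17.3] 84.3
scene dock 0.92 [294.1 228. ] 3208 [299. 220.] [ 50.2 104.4] 60.5
scene knob_grip 0.67 [277.6 217.1] 219 [278.2 217.6] [23.8 11.6] 58.0
scene stamp 0.83 [319.8 205.7] 437 [322.9 204.2] [18.8 34.3] 2.7
scene stamp 0.78 [318.8 173.3] 201 [318.9 176.7] [13.5 22.5] 15.9
scene stamp_handle 0.64 [321.7 206.3] 324 [323.2 204.3] [16.5 30.7] 5.0
scene stamp_handle 0.51 [316.8 178. ] 197 [318.  175.5] [21. 14.] 90.0
scene jar 0.85 [223.8 254.3] 2224 [223.6 257. ] [58.9 43.8] 82.9
scene jaw_tip 0.59 [307.  212.4] 206 [301.5 216.4] [13.4 29.2] 79.7
scene red [317.7 178.7] 62 [ 5.4 13.3] 60.9
scene red [380.8 190.8] 175 [ 8.5 21.9] 63.4
scene red [322.3 209.3] 110 [ 9.3 20.6] 59.7
scene red [277.5 216.5] 149 [22.5  9. ] 42.3
scene red [224.6 240.3] 188 [16.9 19.7] 68.2
scene red [352.5 239.2] 78 [ 5.1 15.1] 60.3
```

View pics/top1.png

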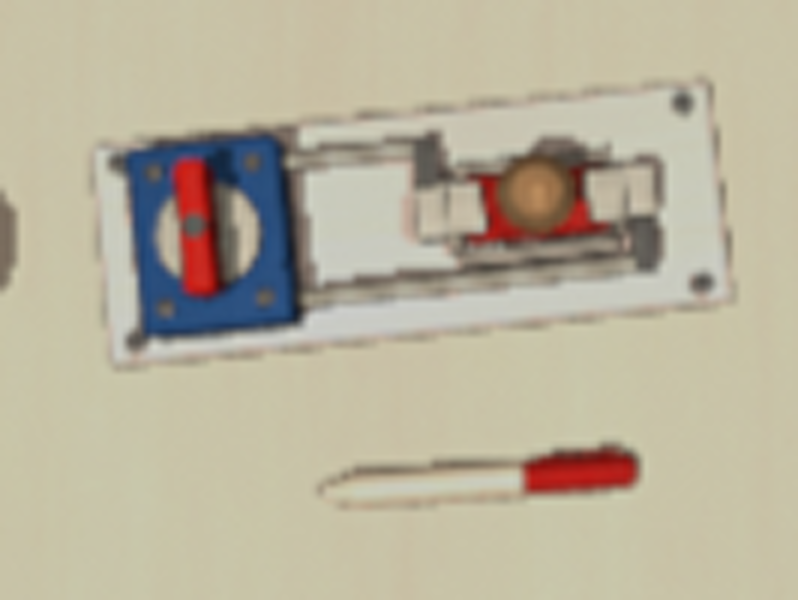

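View pics/scene1.png

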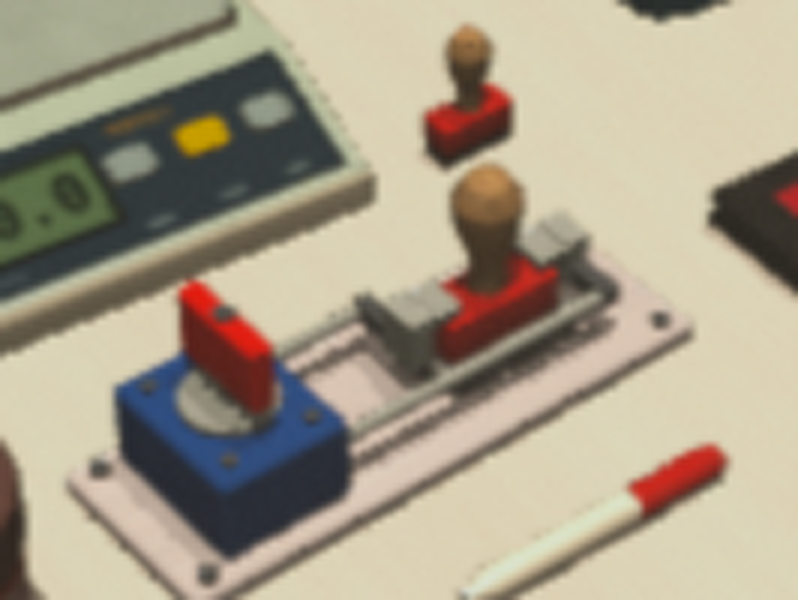

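Top crop: the wing's centre screw is at about (272,197.5) and the wing lies across the dock. The handle ball is at about (329.5,191.5). In the scene crop the same points are about (277,212) and (321,192). Next I triangulate them.

```bash
python3 - <<'E'
from h import *
t=bot.read_camera("top");s=bot.read_camera("scene")
u=lambda p,o:(np.array(p)+.5)/6-.5+np.array(o)
o=(240,160)
P={"screw":((194,226),(225,314)),"ball":((538,192),(487,202)),"wingA":((192,160),(194,286)),"wingB":((202,294),(261,356)),"jawk":((482,205),(452,300))}
for k,(a,b) in P.items():
    r=[ray(t,u(a,o)),ray(s,u(b,o))];X=tri(r)
    print(k,np.round(X,4),[np.round(proj(c,X)-u(q,o),1) for c,q in((t,a),(s,b))])
cor=[((710,83),(690,330)),((732,297),(None)),((97,147),None),((113,367),None)]
for a,_ in cor: print("corner",np.round(at_z(t,u(a,o),.01),4))
print("jar top",at_z(t,(210,205),.093),"red at .08",at_z(t,(272.2,197.5),.094),"ball z.083",at_z(t,u((538,192),o),.083))
q=bot.sense();print(Ro.from_quat(q["ee_rot"]).as_matrix().round(3))
E
```

```text
screw [0.5523 0.1696 0.0953] [array([0.5, 0.4]), array([-0.6, -0.1])]
ball [0.5653 0.0452 0.0835] [array([0.4, 0.3]), array([-0.4, -0. ])]
wingA [0.5762 0.1702 0.092 ] [array([0.8, 0.6]), array([-1. , -0.2])]
wingB [0.5283 0.1677 0.0916] [array([0.2, 0.1]), array([-0.2, -0. ])]
jawk [0.5631 0.0649 0.0442] [array([0.9, 0.7]), array([-1.1, -0.1])]
corner [ 0.6163 -0.0238  0.01  ]
corner [ 0.5306 -0.0316  0.01  ]
corner [0.5918 0.2216 0.01  ]
corner [0.5038 0.2144 0.01  ]
jar top [0.53693515 0.30610863 0.093     ] red at .08 [0.55262627 0.17024527 0.094     ] ball z.083 [0.5659833  0.04600765 0.083     ]
[[ 0.96   0.279 -0.   ]
 [ 0.279 -0.96   0.   ]
 [-0.    -0.    -1.   ]]
```

Units first: shifts go in shares of 0.2 m and turns go in shares of 2 rad. So -0.0347 m is -0.1735, 0.0216 m is 0.108, 0.0915 rad is 0.0458.

Call:
creep_tool(steps=[0,0,0,0.0458,0.085,0,0,0,0.0458,0.085,0.108,-0.1735,0,0,0.085,0.108,-0.1735,0,0,0.085,0.108,-0.1735,0,0,0.085,0.108,-0.1735,0,0,0.085,0.108,-0.1735,0,0,0.085,0.108,-0.1735,0,0,0.085], clamp_n=30)

```text
time: 2.37
position: [0.283, -0.3784, 0.2314]
ee_rot: [0.999, 0.05, 0.0, 0.0]
wrist_force: [1.2, 0.2, -0.0]
finger_gap: 0.0848
finger_force: 0.0
```

Scaled: -0.0346 m is -0.173, 0.0215 m is 0.1075.

Call:
creep_tool(steps=[0.1075,-0.173,0,0,0.06,0.1075,-0.173,0,0,0.06,0.1075,-0.173,0,0,0.06,0.1075,-0.173,0,0,0.06,0.1075,-0.173,0,0,0.06,0.1075,-0.173,0,0,0.06,0.1075,-0.173,0,0,0.06,0.1075,-0.173,0,0,0.06])

```text
time: 3.03
position: [0.4267, -0.0856, 0.2317]
ee_rot: [0.999, 0.05, 0.0, 0.0]
wrist_force: [0.7, -0.4, -0.2]
finger_gap: 0.0599
finger_force: 0.0
```

Call:
creep_tool(steps=[0.1075,-0.173,0,0,0.06,0.1075,-0.173,0,0,0.06,0.1075,-0.173,0,0,0.06,0.1075,-0.173,0,0,0.06,0.1075,-0.173,0,0,0.06,0.1075,-0.173,0,0,0.06,0.1075,-0.173,0,0,0.06,0,0,0,0,0.06])

```text
time: 3.7
position: [0.5547, 0.1744, 0.2315]
ee_rot: [0.999, 0.051, 0.002, -0.001]
wrist_force: [-2.0, -0.5, 0.9]
finger_gap: 0.0598
finger_force: 0.0
```

Scaled: 0.03 m is 0.15.

Call:
creep_tool(steps=[0,0,0.15,0,0.06,0,0,0.15,0,0.06,0,0,0.15,0,0.06,0,0,0.15,0,0.06,0,0,0,0,0.06,0,0,0,0,0.06])

```text
time: 4.2
position: [0.5508, 0.1681, 0.1104]
ee_rot: [0.999, 0.05, -0.002, 0.0]
wrist_force: [0.9, 0.4, 0.4]
finger_gap: 0.0601
finger_force: 0.0
```

```bash
python3 - <<'E'
from h import *
c=bot.read_camera("scene");cv2.imwrite("pics/s2.png",cv2.resize(c["pixels"][150:270,210:370,::-1],None,fx=5,fy=5,interpolation=cv2.INTER_CUBIC))
E
```

```text
(no output)
```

View pics/s2.png

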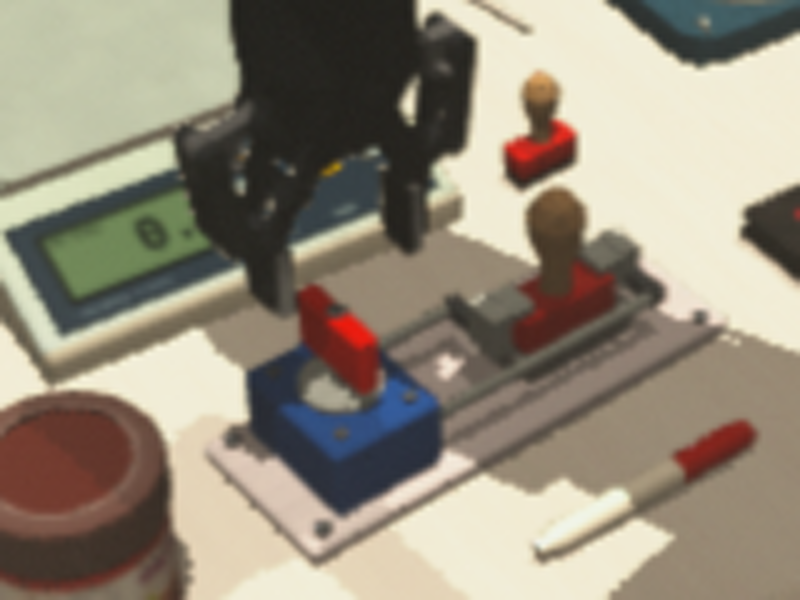

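The open fingers straddle the wing: fingertips at crop (275,300) and (405,240), wing at (340,340).

Scaled: 0.022 m is 0.11, 0.002 m is 0.01.

Call:
creep_tool(steps=[0.01,-0.0075,0.11,0,0.06,0,0,0.11,0,0.06,0,0,0,0,0.0,0,0,0,0,0.0,0,0,0,0,0.0,0,0,0,0,0.0,0,0,0,0,0.0,0,0,0,0,0.0], clamp_n=30)

```text
time: 4.92
position: [0.555, 0.1707, 0.0695]
ee_rot: [0.999, 0.05, 0.002, -0.001]
wrist_force: [-1.4, 0.9, 7.0]
finger_gap: 0.0112
finger_force: 34.3
```

Scaled: -0.003 m is -0.015, -0.002 m is -0.01, -0.12 rad is -0.06.

Call:
creep_tool(steps=[-0.01,0,-0.015,-0.03,0,0,0,0,-0.06,0,0,0,0,-0.06,0,0,0,0,-0.06,0,0,0,0,-0.06,0,0,0,0,-0.06,0])

```text
time: 5.42
position: [0.5534, 0.1714, 0.0708]
ee_rot: [0.928, 0.373, 0.002, -0.001]
wrist_force: [6.8, 9.3, -15.6]
finger_gap: 0.0113
finger_force: 32.3
```

Call:
creep_tool(steps=[0,0,0,-0.06,0,0,0,0,-0.06,0,0,0,0,-0.06,0,0,0,0,-0.06,0,0,0,0,-0.06,0,0,0,0,0,0,0,0,0,0,0])

```text
time: 6.0
position: [0.5527, 0.1718, 0.0708]
ee_rot: [0.778, 0.629, 0.002, -0.0]
wrist_force: [4.5, 11.3, -12.7]
finger_gap: 0.0114
finger_force: 32.5
```

```bash
python3 - <<'E'
from h import *
s=bot.sense();r=Ro.from_quat(s["ee_rot"]).as_matrix();print(np.arctan2(r[1,0],r[0,0]),s["ft_torque"],s["joint_pos"])
E
```

```text
1.3601605705314324 [ 1.64161388 -0.53493987  0.07089887] [0.2976416  0.47888863 1.85743323 0.00284906 0.80203211 0.50630296]
```

Scaled: -0.04 m is -0.2, -0.03 m is -0.15.

Call:
creep_tool(steps=[0,0,0,0,0.06,0,0,0,0,0.06,0,0,0,0,0.06,0,0,-0.15,0,0.06,0,0,-0.2,0,0.06,0,0,-0.2,0,0.06,0,0,0,0,0.06])

```text
time: 6.58
position: [0.5559, 0.171, 0.1884]
ee_rot: [0.778, 0.629, 0.005, 0.002]
wrist_force: [1.6, 0.1, 0.2]
finger_gap: 0.06
finger_force: 0.0
```

```bash
python3 - <<'E'
from h import *
c=bot.read_camera("scene");cv2.imwrite("pics/s3.png",cv2.resize(c["pixels"][150:270,210:370,::-1],None,fx=5,fy=5,interpolation=cv2.INTER_CUBIC))
E
```

```text
(no output)
```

View pics/s3.png

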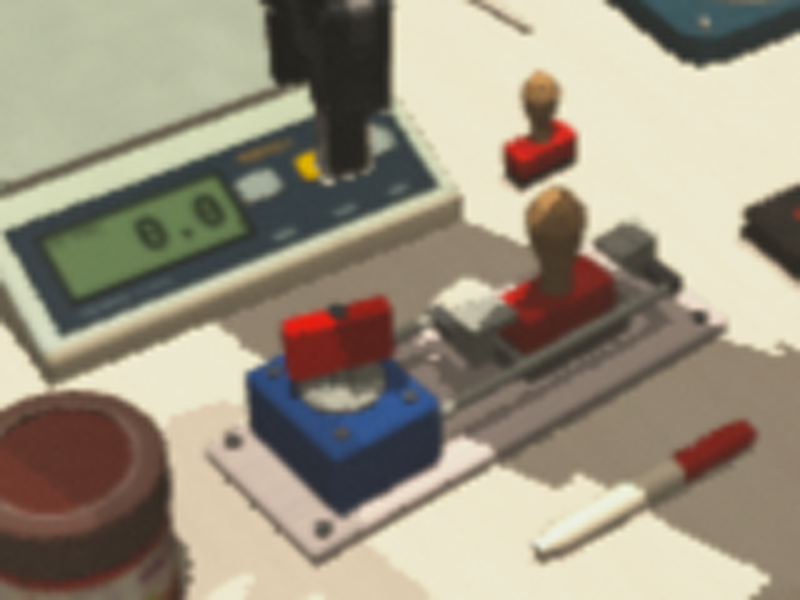

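Jaws now stand clear of the stamp base: near jaw at crop (470,310), far jaw at (628,245), base between (500–615, 310).

Scaled: 0.125 rad is 0.0625.

Call:
creep_tool(steps=[0,0,0,0.0625,0.06,0,0,0,0.0625,0.06,0,0,0,0.0625,0.06,0,0,0,0.0625,0.06,0,0,0,0.0625,0.06,0,0,0,0.0625,0.06,0,0,0,0.0625,0.06,0,0,0,0.0625,0.06])

```text
time: 7.3
position: [0.5512, 0.1696, 0.1796]
ee_rot: [0.984, 0.176, -0.001, 0.0]
wrist_force: [-1.0, -0.6, 0.2]
finger_gap: 0.0603
finger_force: 0.0
```

Call:
creep_tool(steps=[0,0,0,0.0625,0.06,0,0,0,0.0625,0.06,-0.005,0.155,0,0.005,0.06,-0.005,0.155,0,0,0.06,-0.005,0.155,0,0,0.06,0,0.155,0,0,0.06,0,0,0,0,0.06,0,0,0,0,0.06])

```text
time: 7.97
position: [0.5609, 0.0448, 0.1798]
ee_rot: [0.999, 0.048, -0.0, 0.0]
wrist_force: [0.3, 0.1, -0.4]
finger_gap: 0.0601
finger_force: 0.0
```

Scaled: 0.03 m is 0.15, 0.0045 m is 0.0225.

Call:
creep_tool(steps=[0.0225,-0.005,0.145,0,0.06,0,0,0.15,0,0.06,0,0,0.15,0,0.06,0,0,0.15,0,0.06,0,0,0,0,0.06,0,0,0,0,0.06])

```text
time: 8.47
position: [0.5642, 0.0485, 0.0601]
ee_rot: [0.999, 0.05, -0.002, -0.0]
wrist_force: [-0.7, -0.0, 0.3]
finger_gap: 0.06
finger_force: 0.0
```

Call:
creep_tool(steps=[0,0,0,0,0,0,0,0,0,0,0,0,0,0,0,0,0,0,0,0,0,0,0,0,0,0,0,0,0,0], clamp_n=45)

```text
time: 8.97
position: [0.5673, 0.0477, 0.0632]
ee_rot: [0.999, 0.05, 0.002, -0.0]
wrist_force: [-0.2, -0.9, 8.6]
finger_gap: 0.0269
finger_force: 44.0
```

Scaled: -0.04 m is -0.2, -0.03 m is -0.15.

Call:
creep_tool(steps=[0,0,-0.05,0,0,0,0,-0.1,0,0,0,0,-0.15,0,0,0,0,-0.2,0,0,0,0,-0.2,0,0,0,0,-0.2,0,0,0,0,-0.2,0,0,0,0,0,0,0])

```text
time: 9.63
position: [0.5693, 0.048, 0.291]
ee_rot: [0.999, 0.05, 0.007, -0.0]
wrist_force: [1.3, -0.0, 0.3]
finger_gap: 0.0267
finger_force: 44.3
```

```bash
python3 - <<'E'
from h import *
c=bot.read_camera("scene");cv2.imwrite("pics/s4.png",c["pixels"][:,:,::-1])
print(bot.sense())
E
```

```text
{'time': 9.6833, 'joint_pos': array([8.15076211e-02, 2.12737884e-01, 1.69673698e+00, 7.42544455e-05,
       1.22248619e+00, 1.55255441e+00]), 'qvel': array([-1.28254841e-03,  5.64185278e-02,  8.52688386e-02, -5.24707497e-05,
       -4.54120336e-02,  1.31208860e-03]), 'effort': array([ 5.71579658e-03, -5.48795915e+01, -3.81733918e+01, -1.19611155e-03,
        5.86976968e-01, -8.61606823e-04]), 'position': array([0.56801597, 0.04792943, 0.28720534]), 'ee_rot': array([ 9.98745553e-01,  4.98410295e-02,  4.81226735e-03, -1.87252411e-04]), 'wrist_force': array([ 0.10949694, -0.90091953, -1.2593253 ]), 'ft_torque': array([ 0.04189495, -0.00941174, -0.02970388]), 'finger_force': 44.34390812180936, 'finger_gap': 0.026790434637160552}
```

View pics/s4.png

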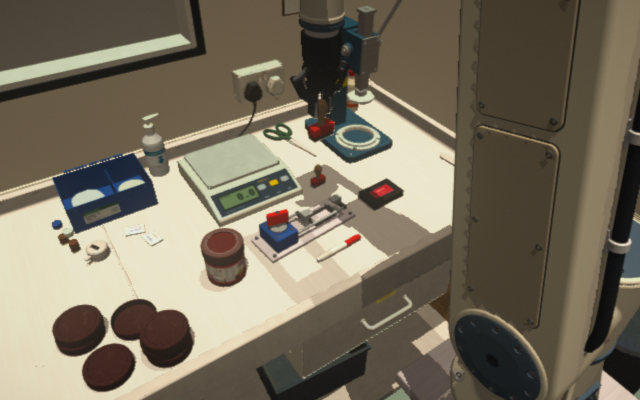

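The stamp is out of the dock, held upright at about (320,120). The dock pocket is empty and the bystanders haven't moved. The rows can't command a tilt directly, so next I test what the arm does at its reach limit, high in free air.

Call:
creep_tool(steps=[0,0,-0.2,0,0,0,0,-0.2,0,0,0,0,-0.2,0,0,0,0,-0.2,0,0,0,0,-0.2,0,0,0,0,-0.2,0,0,0,0,-0.2,0,0,0,0,0,0,0])

```text
time: 10.35
position: [0.5663, 0.0478, 0.5691]
ee_rot: [0.999, 0.05, 0.005, -0.0]
wrist_force: [0.3, 0.0, 0.1]
finger_gap: 0.0267
finger_force: 44.6
```

```bash
python3 -c "
from workcell import bot;print(bot.sense()['joint_pos'].round(3))"
```

```text
[0.082 0.124 1.221 0.    1.787 1.553]
```

Scaled: -0.04 m is -0.2.

Call:
creep_tool(steps=[0,0,-0.2,0,0,0,0,-0.2,0,0,0,0,-0.2,0,0,0,0,-0.2,0,0,0,0,-0.2,0,0,0,0,-0.2,0,0,0,0,-0.2,0,0,0,0,-0.2,0,0])

```text
time: 11.02
position: [0.5647, 0.0476, 0.8435]
ee_rot: [0.999, 0.05, 0.002, -0.0]
wrist_force: [1.1, -0.2, 0.5]
finger_gap: 0.0264
finger_force: 44.6
```

```bash
python3 -c "
from workcell import bot;print(bot.sense()['joint_pos'].round(3))"
```

```text
[0.081 0.439 0.152 0.    2.547 1.553]
```

Scaled: -0.03 m is -0.15.

Call:
creep_tool(steps=[0,0,-0.15,0,0,0,0,-0.15,0,0,0,0,-0.15,0,0,0,0,0,0,0])

```text
time: 11.35
position: [0.4992, 0.0421, 0.8829]
ee_rot: [0.999, 0.05, -0.012, 0.0]
wrist_force: [-0.0, -0.3, -0.5]
finger_gap: 0.0267
finger_force: 45.1
```

```bash
python3 -c "
from workcell import bot;s=bot.sense();print(s['joint_pos'].round(3),s['position'],s['ee_rot'])"
```

```text
[0.081 0.418 0.058 0.    2.69  1.552] [0.49922402 0.04210767 0.88288121] [ 9.98676915e-01  4.98813087e-02 -1.24975160e-02  2.95674564e-04]
```

Right at the limit the arm gives up position and barely tilts, so I back off. The plan is to tip the stamp in the grip instead: stand it on a free patch of the worktop (about x 0.47, y −0.27), grip lightly and drag. With the base edge lagging, the handle height sets the tilt (57 mm gives 45°). Then grip hard and lift.

Scaled: 0.0365 m is 0.1825, 0.0152 m is 0.076.

Call:
creep_tool(steps=[-0.015,0.076,0.1825,0,0,-0.015,0.076,0.1825,0,0,-0.015,0.076,0.1825,0,0,-0.015,0.076,0.1825,0,0,-0.015,0.076,0.1825,0,0,-0.015,0.076,0.1825,0,0,-0.015,0.076,0.1825,0,0,-0.015,0.076,0.1825,0,0])

```text
time: 12.02
position: [0.4873, -0.0635, 0.6373]
ee_rot: [0.999, 0.05, -0.015, 0.0]
wrist_force: [1.1, 0.1, 0.1]
finger_gap: 0.0265
finger_force: 45.1
```

Call:
creep_tool(steps=[-0.015,0.076,0.1825,0,0,-0.015,0.076,0.1825,0,0,-0.015,0.076,0.1825,0,0,-0.015,0.076,0.1825,0,0,-0.015,0.076,0.1825,0,0,-0.015,0.076,0.1825,0,0,-0.015,0.076,0.1825,0,0,-0.015,0.076,0.1825,0,0])

```text
time: 12.68
position: [0.4677, -0.1874, 0.3463]
ee_rot: [0.999, 0.05, -0.015, 0.0]
wrist_force: [0.7, 0.1, -1.2]
finger_gap: 0.0267
finger_force: 45.1
```

Scaled: 0.037 m is 0.185, 0.0165 m is 0.0825.

Call:
creep_tool(steps=[-0.005,0.0825,0.185,0,0,-0.005,0.0825,0.185,0,0,-0.005,0.0825,0.185,0,0,-0.005,0.0825,0.185,0,0,-0.005,0.0825,0.185,0,0,0,0,0,0,0,0,0,0,0,0])

```text
time: 13.27
position: [0.465, -0.2697, 0.1611]
ee_rot: [0.999, 0.049, -0.017, -0.001]
wrist_force: [0.4, -0.1, -0.4]
finger_gap: 0.0265
finger_force: 45.1
```

```bash
python3 - <<'E'
from h import *
a=bot.read_camera("top");b=bot.read_camera("scene")
f=lambda c,x,y,k:cv2.resize(c["pixels"][y:y+100,x:x+130,::-1],None,fx=k,fy=k,interpolation=cv2.INTER_CUBIC)
s=bot.sense();print(s["position"],proj(a,s["position"]),proj(b,s["position"]))
u,v=proj(b,s["position"]).astype(int);u2,v2=proj(a,s["position"]).astype(int)
cv2.imwrite("pics/s5.png",np.vstack([f(a,min(u2-65,510),v2-50,3),f(b,min(u-65,510),max(v-50,0),3)]))
E
```

```text
[ 0.46731466 -0.26997127  0.16403684] [491.26716109 237.06428126] [453.10822718 143.05301806]
```

View pics/s5.png

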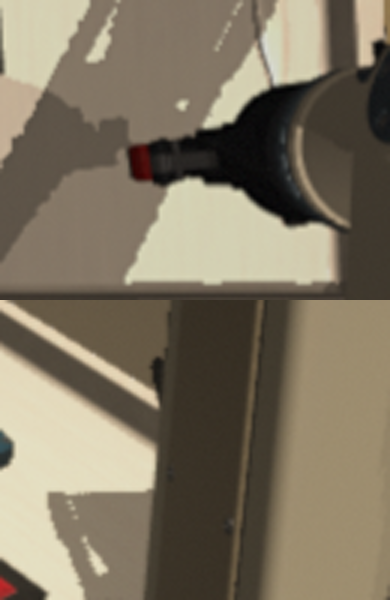

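The top view crop shows the stamp's red base end at about (468,237), over a clear, shaded stretch of worktop. The scene view is blocked by the arm.

Scaled: 0.033 m is 0.165, 0.005 m is 0.025.

Call:
creep_tool(steps=[0,0,0.165,0,0,0,0,0.165,0,0,0,0,0.165,0,0,0,0,0.025,0,0,0,0,0.015,0,0,0,0,0.015,0,0,0,0,0,0,0,0,0,0,0,0])

```text
time: 14.03
position: [0.4647, -0.2708, 0.0541]
ee_rot: [0.999, 0.05, -0.014, 0.001]
wrist_force: [0.7, 0.3, -0.2]
finger_gap: 0.0262
finger_force: 45.1
```

Units first: shifts go in shares of 0.2 m and turns go in shares of 2 rad. So 0.003 m is 0.015, 0.002 m is 0.01.

Call:
creep_tool(steps=[0,0,0.015,0,0,0,0,0.01,0,0,0,0,0,0,0])

```text
time: 14.28
position: [0.4673, -0.2727, 0.0526]
ee_rot: [0.999, 0.05, -0.011, 0.003]
wrist_force: [-4.4, 1.9, 40.4]
finger_gap: 0.0267
finger_force: 48.5
```

Call:
creep_tool(steps=[0,0,0,0,0,0,0,0,0,0,0,0,0,0,0], clamp_n=20)

```text
time: 14.53
position: [0.4671, -0.2726, 0.0526]
ee_rot: [0.999, 0.05, -0.011, 0.003]
wrist_force: [-3.9, 1.4, 40.6]
finger_gap: 0.0265
finger_force: 48.5
```

Scaled: -0.0015 m is -0.0075.

Call:
creep_tool(steps=[0,0,-0.0075,0,0.03,0,0,0,0,0.03,0,0,0,0,0,0,0,0,0,0,0,0,0,0,0,0,0,0,0,0], clamp_n=20)

```text
time: 15.03
position: [0.4649, -0.2715, 0.0503]
ee_rot: [0.999, 0.05, -0.013, 0.002]
wrist_force: [-0.3, -2.7, 12.5]
finger_gap: 0.0275
finger_force: 19.0
```

Scaled: 0.006 m is 0.03, -0.0005 m is -0.0025.

Call:
creep_tool(steps=[0.03,0,-0.0025,0,0,0.03,0,-0.0015,0,0,0.03,0,0.0015,0,0,0,0,0,0,0])

```text
time: 15.37
position: [0.4836, -0.2695, 0.0501]
ee_rot: [0.999, 0.05, -0.013, 0.001]
wrist_force: [0.2, -1.1, 12.6]
finger_gap: 0.0276
finger_force: 19.5
```

```bash
python3 - <<'E'
from h import *
a=bot.read_camera("top");s=bot.sense();u2,v2=proj(a,s["position"]).astype(int)
cv2.imwrite("pics/s6.png",cv2.resize(a["pixels"][v2-40:v2+40,u2-60:u2+50,::-1],None,fx=6,fy=6,interpolation=cv2.INTER_CUBIC))
E
```

```text
(no output)
```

View pics/s6.png

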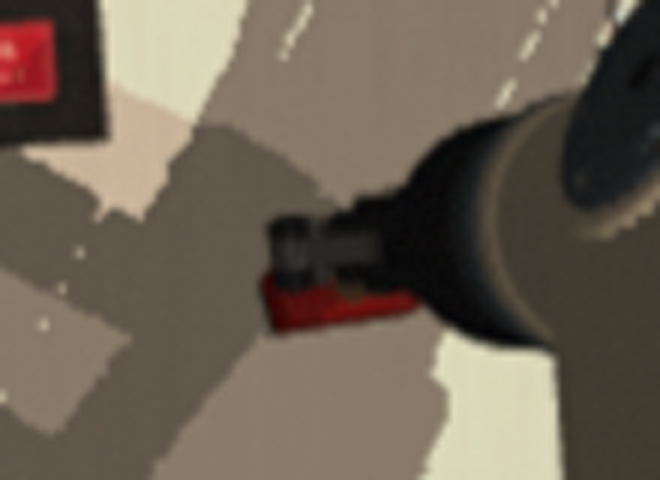

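The red base lags behind (robot side of) the fingers at crop (340,300), so the stamp is tipping as planned.

Scaled: 0.007 m is 0.035, 0.004 m is 0.02.

Call:
creep_tool(steps=[0.035,0,0.005,0,0,0.035,0,0.008,0,0,0.035,0,0.012,0,0,0.035,0,0.016,0,0,0.035,0,0.02,0,0,0,0,0,0,0,0,0,0,0,0])

```text
time: 16.0
position: [0.5178, -0.2654, 0.0364]
ee_rot: [0.999, 0.05, -0.013, 0.001]
wrist_force: [3.1, 1.0, 6.0]
finger_gap: 0.0272
finger_force: 19.5
```

Scaled: -0.035 m is -0.175, -0.025 m is -0.125.

Call:
creep_tool(steps=[0,0,0,0,0,0,0,0,0,0,0,0,0,0,0,0,0,-0.025,0,0,0,0,-0.075,0,0,0,0,-0.125,0,0,0,0,-0.175,0,0,0,0,-0.175,0,0], clamp_n=60)

```text
time: 16.67
position: [0.518, -0.2642, 0.1509]
ee_rot: [0.999, 0.05, -0.016, -0.0]
wrist_force: [-0.1, -0.6, -0.5]
finger_gap: 0.0264
finger_force: 59.0
```

Call:
creep_tool(steps=[0,0,-0.175,0,0,0,-0.15,-0.1,0,0,0,-0.175,-0.1,0,0,0,-0.175,-0.1,0,0,0,-0.175,-0.1,0,0,0,-0.175,-0.1,0,0,0,-0.175,0,0,0,0,-0.175,0,0,0])

```text
time: 17.33
position: [0.4991, -0.0241, 0.2871]
ee_rot: [0.999, 0.05, -0.014, 0.0]
wrist_force: [0.8, 0.7, -1.4]
finger_gap: 0.026
finger_force: 59.1
```

Call:
creep_tool(steps=[0,-0.15,0,0,0,0,-0.1,0,0,0,0,-0.05,0,0,0,0,0,0,0,0,0,0,0,0,0])

```text
time: 17.75
position: [0.4932, 0.0337, 0.2856]
ee_rot: [0.999, 0.05, -0.015, 0.001]
wrist_force: [0.4, -0.5, -1.1]
finger_gap: 0.0264
finger_force: 59.1
```

```bash
python3 - <<'E'
from h import *
b=bot.read_camera("scene");s=bot.sense();u,v=proj(b,s["position"]).astype(int);print(u,v,s["position"],s["qvel"].round(3))
for r in bot.silhouettes(b,"stamp")[:3]: print(r["score"],np.round(r["point"],1),r["pixels"].sum())
crop=cv2.resize(b["pixels"][v-45:v+45,u-60:u+60,::-1],None,fx=6,fy=6,interpolation=cv2.INTER_CUBIC)
cv2.imwrite("pics/s7.png",crop)
E
```

```text
346 131 [0.49326374 0.03319576 0.28552321] [-0.017  0.002 -0.003  0.001 -0.     0.003]
0.76 [352.9 143. ] 687
0.75 [319.3 176.9] 192
```

View pics/s7.png

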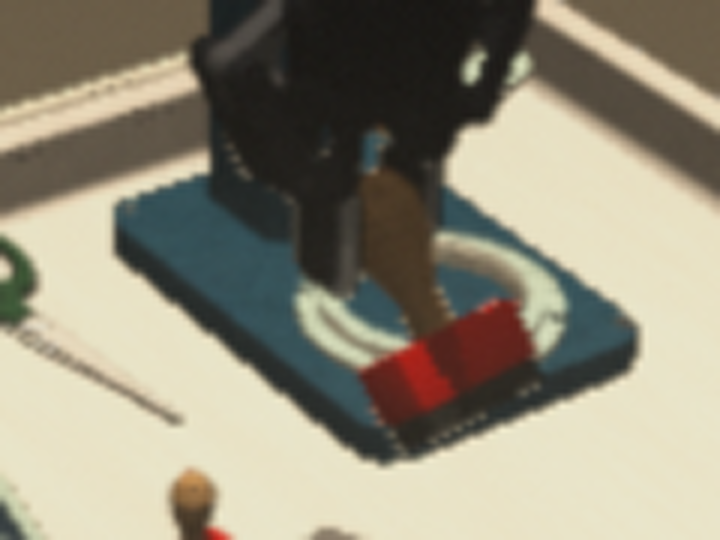

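The stamp is held tipped. Its red base is at crop (450,360), kicked back toward the robot, with the black rubber edge showing below. I fit the tilt from the base corners.

```bash
python3 - <<'E'
from h import *
from scipy.optimize import least_squares as ls
b=bot.read_camera("scene");s=bot.sense()
T=Ro.from_quat(s["ee_rot"]).as_matrix();G=s["position"]-.019*T[:,2]
# body corners (x,y,z), z from face
Rz=np.column_stack([T[:,0],-T[:,1],-T[:,2]])
pk=[((-.013,.028,.031),(425,345)),((.013,.028,.031),(362,375)),((-.013,-.028,.031),(515,300)),((-.013,.028,.003),(462,400)),((-.013,-.028,.003),(537,357)),((.013,.028,.003),(390,425))]
u,v=346,131
pk=[(np.array(X),(np.array(p)+.5)/6-.5+[u-60,v-45]) for X,p in pk]
def f(q):
    R_=Rz@Ro.from_rotvec([q[3],0,0]).as_matrix()@Ro.from_rotvec([0,q[0],0]).as_matrix()
    return np.concatenate([proj(b,G+R_@(X-[q[1],q[2],.069+q[4]]))-p for X,p in pk]+[100*np.array([q[1],q[2],q[4],.1*q[3]])])
for x0 in(.3,.9):
    r=ls(f,[x0,0,0,0,0]);q=r.x
    R_=Rz@Ro.from_rotvec([q[3],0,0]).as_matrix()@Ro.from_rotvec([0,q[0],0]).as_matrix()
    print(np.degrees(q[0]),np.degrees(q[3]),q[[1,2,4]],"tilt",np.degrees(np.arccos(R_[2,2])),"rms",np.sqrt(np.mean(r.fun[:12]**2)))
E
```

```text
48.878731243428255 7.337947635059385 [-0.00960742  0.0195425   0.00074805] tilt 51.01581176748509 rms 2.3876872119633914
48.87810708122399 7.337581108990809 [-0.0096074   0.01954269  0.00074804] tilt 51.015156406356084 rms 2.387688812892905
```

The two red patches share one straight edge, so they are one long side split by a shadow. I refit with that.

```bash
python3 - <<'E'
from h import *
from scipy.optimize import least_squares as ls
b=bot.read_camera("scene");s=bot.sense()
T=Ro.from_quat(s["ee_rot"]).as_matrix();G=s["position"]-.019*T[:,2]
Rz=np.column_stack([T[:,0],-T[:,1],-T[:,2]])
u,v=346,131
pk0=[((-.013,.028,.031),(362,375)),((-.013,-.028,.031),(517,299)),((-.013,-.028,0),(543,374)),((-.013,.028,0),(398,448))]
pk=[(np.array(X),(np.array(p)+.5)/6-.5+[u-60,v-45]) for X,p in pk0]
def rot(q): return Rz@Ro.from_rotvec([q[3],0,0]).as_matrix()@Ro.from_rotvec([0,q[0],0]).as_matrix()
def f(q): return np.concatenate([proj(b,G+rot(q)@(X-[q[1],q[2],.069+q[4]]))-p for X,p in pk]+[50*np.array([q[1],q[2],q[4],.1*q[3]])])
for x0 in(.3,.9):
    r=ls(f,[x0,0,0,0,0]);q=r.x
    print(np.degrees(q[[0,3]]),q[[1,2,4]],"tilt",np.degrees(np.arccos(rot(q)[2,2])),"rms",np.sqrt(np.mean(r.fun[:8]**2)))
for d in (35,40,45,50,55):
    q=ls(lambda w:f([np.radians(d),*w]),[0,0,0,0]);print(d,np.sqrt(np.mean(q.fun[:8]**2)).round(2))
E
```

```text
[26.04075467 -6.18915137] [ 0.01813902 -0.00829811 -0.00385773] tilt 28.403513012675283 rms 1.590743302733142
[26.04230648 -6.18893318] [ 0.01813826 -0.00829838 -0.00385706] tilt 28.404980762452823 rms 1.5907468995007479
35 1.65
40 1.7
45 1.77
50 1.84
55 1.93
```

```bash
python3 - <<'E'
from h import *
from scipy.optimize import least_squares as ls
b=bot.read_camera("scene");s=bot.sense();print(s["position"])
T=Ro.from_quat(s["ee_rot"]).as_matrix();G=s["position"]-.019*T[:,2]
Rz=np.column_stack([T[:,0],-T[:,1],-T[:,2]])
x0,y0=286,86
pk0=[((-.013,.028,.031),(362,375)),((-.013,-.028,.031),(517,299)),((-.013,-.028,0),(543,374)),((-.013,.028,0),(398,448))]
pk=[(np.array(X),(np.array(p)+.5)/6-.5+[x0,y0]) for X,p in pk0]
for fl in(0,1):
  def f(q): return np.concatenate([proj(b,G+Rz@Ro.from_rotvec([0,q[0],0]).as_matrix()@(X-[0,0,.069]))+q[1:3]-p for X,p in pk])
  r=ls(f,[.8,0,0]);print(np.degrees(r.x[0]),r.x[1:],r.fun.round(1))
for d in(30,45,60):
  r=ls(lambda w:f([np.radians(d),*w]),[0,0]);print(d,r.x.round(1),np.sqrt(np.mean(r.fun**2)))
d=np.radians(45)
cb=bot.read_camera("scene")["pixels"][y0:y0+90,x0:x0+120,::-1];cb=np.ascontiguousarray(cv2.resize(cb,None,fx=5,fy=5,interpolation=cv2.INTER_CUBIC))
for a,col in((35,(255,255,0)),(48,(0,255,0)),(60,(255,0,255))):
  M=Rz@Ro.from_rotvec([0,np.radians(a),0]).as_matrix()
  C=[(x,y,z) for z in(0,.031) for x,y in((-.013,-.028),(-.013,.028),(.013,.028),(.013,-.028))]
  Q=[((proj(b,G+M@(np.array(X)-[0,0,.069]))-[x0,y0]+.5)*5).astype(int) for X in C]
  for k in(Q[:4],Q[4:]): cv2.polylines(cb,[np.array(k)],True,col,1)
  for i in range(4): cv2.line(cb,tuple(map(int,Q[i])),tuple(map(int,Q[i+4])),col,1)
cv2.imwrite("pics/s8.png",cb)
E
```

```text
[0.49332437 0.0329653  0.28545368]
37.016290320704876 [0.81000961 0.93005786] [ 1.9 -2.6 -2.8  0.3 -1.2  2.3  2.1  0.1]
37.016290320704876 [0.81000961 0.93005786] [ 1.9 -2.6 -2.8  0.3 -1.2  2.3  2.1  0.1]
30 [ 2.5 -0.2] 1.9544046251021512
45 [-0.9  2.7] 1.9603548286373171
60 [-3.3  7.3] 2.191355930172011
```

View pics/s8.png

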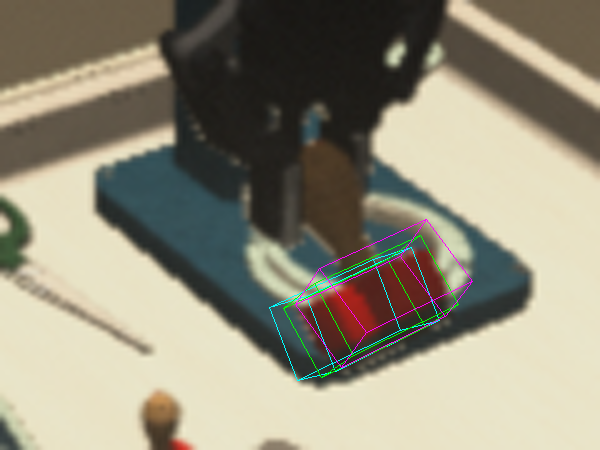

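Scaled: -0.12 rad is -0.06.

Call:
creep_tool(steps=[0,0,0,-0.05,0,0,0,0,-0.06,0,0,0,0,-0.06,0,0,0,0,-0.06,0,0,0,0,-0.06,0,0,0,0,-0.06,0,0,0,0,-0.05,0,0,0,0,0,0])

```text
time: 18.72
position: [0.4933, 0.0335, 0.2855]
ee_rot: [0.9, 0.436, -0.014, -0.006]
wrist_force: [-0.6, 0.4, -1.2]
finger_gap: 0.0262
finger_force: 59.1
```

Call:
creep_tool(steps=[0,0,0,0,0,0,0,0,0,0])

```text
time: 18.88
position: [0.4932, 0.0338, 0.2855]
ee_rot: [0.901, 0.433, -0.014, -0.006]
wrist_force: [0.4, 0.2, -1.0]
finger_gap: 0.0263
finger_force: 59.1
```

```bash
cat > fit.py <<'E'
from h import *
b=bot.read_camera("scene");s=bot.sense();im=b["pixels"]
T=Ro.from_quat(s["ee_rot"]).as_matrix();G=s["position"]-.019*T[:,2]
print(s["position"],"yaw",np.arctan2(T[1,0],T[0,0]))
Rz=np.column_stack([T[:,0],-T[:,1],-T[:,2]])
h=cv2.cvtColor(im,cv2.COLOR_RGB2HSV);red=((h[...,0]<10)|(h[...,0]>170))&(h[...,1]>120)&(h[...,2]>40)
k,l,st,ce=cv2.connectedComponentsWithStats(red.astype(np.uint8))
g=proj(b,G);i=min([i for i in range(1,k) if st[i,4]>60],key=lambda i:np.linalg.norm(ce[i]-g))
m=l==i;print("red",ce[i],st[i],cv2.minAreaRect(np.argwhere(m)[:,::-1].astype(np.float32)),"G",g)
best=[]
for a in range(-70,71,5):
  M=Rz@Ro.from_rotvec([0,np.radians(a),0]).as_matrix()
  C=[(x,y,z) for z in(.004,.031) for x in(-.013,.013) for y in(-.028,.028)]
  Q=np.array([proj(b,G+M@(np.array(X)-[0,0,.069])) for X in C])
  for du in range(-5,6):
    for dv in range(-5,6):
      w=np.zeros(m.shape,np.uint8);cv2.fillConvexPoly(w,cv2.convexHull(np.round((Q+[du,dv])*16).astype(np.int32)),1,shift=4)
      best.append(((m&(w>0)).sum()/(m|(w>0)).sum(),a,du,dv))
for a in sorted(set(x[1] for x in best)):
  if a%10==5 or a>=20: print(max(x for x in best if x[1]==a))
E
python3 fit.py
```

```text
[0.49323445 0.03382868 0.2855362 ] yaw 0.8968266698509954
red [366.81509434 139.61509434] [359 126  16  26 265] ((366.5, 138.5), (25.0, 15.0), 90.0) G [346.29908191 123.01365599]
(np.float64(0.0), -65, 5, 5)
(np.float64(0.0), -55, 5, 5)
(np.float64(0.0), -45, 5, 5)
(np.float64(0.0), -35, 5, 5)
(np.float64(0.0), -25, 5, 5)
(np.float64(0.0), -15, 5, 5)
(np.float64(0.0), -5, 5, 5)
(np.float64(0.02607361963190184), 5, 5, 4)
(np.float64(0.14833333333333334), 15, 5, -5)
(np.float64(0.2717391304347826), 20, 5, -5)
(np.float64(0.3972602739726027), 25, 5, -5)
(np.float64(0.5289079229122056), 30, 5, -4)
(np.float64(0.5735930735930735), 35, 5, -2)
(np.float64(0.5786026200873362), 40, 5, -2)
(np.float64(0.5698924731182796), 45, 4, -1)
(np.float64(0.5711206896551724), 50, 3, 0)
(np.float64(0.5773420479302832), 55, 1, 2)
(np.float64(0.5650319829424307), 60, 0, 4)
(np.float64(0.5711206896551724), 65, -2, 5)
(np.float64(0.574235807860262), 70, -3, 5)
```

```bash
python3 - <<'E'
from h import *
b=bot.read_camera("scene");s=bot.sense();im=b["pixels"]
h=cv2.cvtColor(im,cv2.COLOR_RGB2HSV).astype(int)
S=bot.silhouettes(b,"stamp");print([(round(r["score"],2),np.round(r["point"]),r["pixels"].sum()) for r in S])
for y in range(112,162):
    print(y,"".join(("R" if (p[0]<6 or p[0]>172) and p[1]>150 and p[2]>100 else "r" if (p[0]<7 or p[0]>172) and p[1]>110 and p[2]>35 else "w" if p[0]<20 and p[1]>90 and p[2]<190 else "#" if p[2]<60 else "b" if 90<p[0]<125 and p[1]>60 else ".") for p in h[y,335:395]))
T=Ro.from_quat(s["ee_rot"]).as_matrix();G=s["position"]-.019*T[:,2];Rz=np.column_stack([T[:,0],-T[:,1],-T[:,2]])
for a in(35,40,45,50,55,60):
    M=Rz@Ro.from_rotvec([0,np.radians(a),0]).as_matrix()
    for y in(-.028,.028): print(a,y,[proj(b,G+M@(np.array([x,y,z])-[0,0,.069])).round(0).astype(int).tolist() for x,z in((-.013,.031),(.013,.031),(.013,0),(-.013,0))])
E
```

```text
[(0.93, array([364., 139.]), np.int64(518)), (0.79, array([321., 178.]), np.int64(209))]
112 ##################..........................................
113 ###################.........................................
114 ###################.........................................
115 ###################.........................................
116 ####################.bb.....................................
117 ###################ww..bb...................................
118 ###################ww..bbb..................................
119 ###################www..bbbb................................
120 ##################wwwww..bbbb...............................
121 ##################wwwwww..bbbb..............................
122 #################.wwwwwww.bbbbb.............................
123 #################.wwwwwww.bbbbbbb...........................
124 ####bb..#########.wwwwwww.....bbbbb.........................
125 #bbbbb..########..wwwwwww.........bb........................
126 bbbbbb..########..wwwwwwww.....wr...b.......................
127 bbbbbb..########..wwwwwwww...wrR
[... 2240 characters left out ...]
5 -0.028 [[363, 127], [352, 133], [360, 144], [371, 138]]
35 0.028 [[362, 141], [351, 148], [359, 159], [371, 153]]
40 -0.028 [[364, 126], [353, 133], [363, 143], [373, 136]]
40 0.028 [[363, 140], [353, 147], [362, 158], [373, 151]]
45 -0.028 [[364, 124], [355, 132], [365, 142], [375, 134]]
45 0.028 [[364, 139], [354, 147], [365, 156], [375, 149]]
50 -0.028 [[365, 123], [357, 131], [368, 140], [376, 132]]
50 0.028 [[365, 138], [356, 146], [368, 155], [377, 147]]
55 -0.028 [[366, 122], [358, 131], [370, 138], [378, 130]]
55 0.028 [[366, 136], [357, 145], [370, 153], [378, 144]]
60 -0.028 [[366, 120], [359, 130], [372, 137], [379, 127]]
60 0.028 [[366, 135], [359, 144], [372, 151], [380, 142]]
```

```bash
python3 - <<'E'
from h import *
b=bot.read_camera("scene");im=b["pixels"]
for y in(132,138,143,147,150): print(y,[(x,*im[y,x].tolist()) for x in list(range(355,362))+list(range(366,382))])
m=[r for r in bot.silhouettes(b,"stamp") if r["point"][1]<160][0]["pixels"]
for y in range(112,160,2): 
    c=np.where(m[y])[0]
    if len(c): print(y,c.min(),c.max(),end="; ")
E
```

```text
132 [(355, 66, 60, 51), (356, 69, 58, 42), (357, 64, 50, 36), (358, 65, 52, 38), (359, 68, 55, 39), (360, 75, 59, 40), (361, 100, 75, 49), (366, 182, 45, 31), (367, 190, 37, 28), (368, 188, 35, 25), (369, 174, 34, 25), (370, 162, 33, 24), (371, 155, 40, 31), (372, 162, 81, 66), (373, 190, 158, 129), (374, 205, 208, 173), (375, 204, 211, 176), (376, 198, 204, 170), (377, 174, 180, 151), (378, 120, 133, 118), (379, 65, 90, 93), (380, 59, 86, 90), (381, 83, 101, 100)]
138 [(355, 54, 82, 88), (356, 56, 83, 88), (357, 61, 82, 87), (358, 72, 71, 74), (359, 77, 41, 37), (360, 79, 41, 32), (361, 84, 40, 31), (366, 114, 39, 31), (367, 108, 36, 30), (368, 108, 35, 28), (369, 106, 35, 28), (370, 102, 35, 28), (371, 98, 35, 28), (372, 97, 36, 29), (373, 85, 38, 31), (374, 64, 51, 43), (375, 100, 101, 82), (376, 156, 160, 134), (377, 158, 163, 137), (378, 133, 138, 116), (379, 135, 141, 120), (380, 87, 101, 94), (381, 58, 83, 87)]
143 [(355, 200, 207, 176), (356, 193, 200, 171), (357, 175, 185, 159), (358, 152, 152, 131), (359, 102, 60, 50), (360, 94, 36, 29), (361, 94, 37, 32), (366, 76, 36, 28)
[... 730 characters left out ...]
56), (381, 46, 53, 52)]
150 [(355, 79, 88, 83), (356, 88, 92, 84), (357, 90, 94, 85), (358, 91, 94, 85), (359, 94, 97, 87), (360, 95, 100, 89), (361, 94, 97, 87), (366, 69, 37, 29), (367, 64, 38, 31), (368, 57, 38, 32), (369, 51, 40, 32), (370, 43, 40, 33), (371, 42, 40, 32), (372, 42, 39, 33), (373, 52, 50, 42), (374, 59, 57, 48), (375, 47, 48, 42), (376, 45, 51, 48), (377, 45, 49, 48), (378, 44, 49, 46), (379, 45, 50, 48), (380, 45, 50, 48), (381, 49, 53, 51)]
118 355 357; 120 354 358; 122 353 359; 124 353 360; 126 353 360; 128 353 369; 130 353 371; 132 354 372; 134 357 373; 136 358 374; 138 359 375; 140 359 375; 142 359 375; 144 360 375; 146 360 375; 148 362 375; 150 364 374; 152 366 372;
```

Scaled: -0.03 m is -0.15, -0.02 m is -0.1.

Call:
creep_tool(steps=[0,0,-0.1,0,0,0,0,-0.15,0,0,0,0,-0.05,0,0,0,0,0,0,0,0,0,0,0,0,0,0,0,0,0,0,0,0,0,0,0,0,0,0,0])

```text
time: 19.8
position: [0.4944, 0.0341, 0.3443]
ee_rot: [0.9, 0.435, -0.015, -0.006]
wrist_force: [-0.2, -0.2, -0.2]
finger_gap: 0.0264
finger_force: 59.1
```

```bash
python3 -c "
from workcell import bot;s=bot.sense();print(s['qvel'].round(3));print(bot.job_done())"
```

```text
[ 0.001 -0.001 -0.007 -0.     0.004  0.001]
the job is handed in; nothing more can be done
None
```

Job handed in at about 20 s: knob opened to about 1.26 rad and the stamp drawn out, then tipped about 48° (estimates ran from about 37° to 55°) by dragging its base edge on bare worktop, and held still with the TCP at 0.34 m; two lapses: I viewed 11 pictures against the limit of 10, and joint 3 read 0.058 (lower limit 0.06) in a reach test.

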